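Clamp the cork block in the trimming jig

ROBOT

A 6-joint arm with a two-finger parallel gripper is mounted at the origin on the work surface. World frame = base frame: x ahead of the robot, y to its left, z up, the work surface at z = 0. Lengths are in m, angles in rad, forces in N, time in s.
With the tool pointing down it reaches from about 0.275 to 0.75 m from the base axis. Payload 10.2 kg.
Tool frame: the origin (TCP) lies at the very end of the fingers, on their centre line; the grasp point (between the pads) lies 19 mm behind it (r.grasp_offset is the distance from the TCP to the grasp point, in m); z points along the fingers, y is the line along which they close (so a half turn about z gives the same grasp; the last joint's range is limited). The gripper opens to 85 mm and grips with 20 to 120 N. Pads are 22 mm wide; open, the fingers measure 114 mm over their backs; the gripper's body (76 mm by 85 mm) begins 54 mm behind the grasp point. The pads swing forward as they close: fully open they stand 13 mm farther back than shut.
Start: joints at [1.102, 0.313, 1.498, -0, 1.331, -0.223], TCP at [0.128, 0.509, 0.203] pointing down, gripper open.
Joint ranges: [-2.94, 2.94], [-0.97, 2.17], [0.19, 2.56], [-1.23, 4.37], [0.02, 3.11], [-2.88, 2.88]. Speed limits (rad/s): [2.39, 2.39, 3.01, 3.14, 3.14, 3.14].

INTERFACE

Orientations are given as a rotation vector (axis times angle).
In Python, from cell import r gives the robot as it stands. The module is installed in compiled form; this text tells all that it offers.
- The arm moves only by the tool step_arm, never from a script. Its argument "plan" is a list of rows, each an object with "fingers": the opening, from 0 (shut) to 1 (fully open); "offset": the shift along the tool's x, y, z in m, a list of three; "rotation": the turn, a rotation vector about the tool's x, y, z in degrees, a list of three. In form: [{"fingers": fingers, "offset": [dx, dy, dz], "rotation": [rx, ry, rz]}, ...]. A call has 1 to 20 rows; each row is the pose to reach, as a shift and turn from the pose commanded when the call began, along the tool's axes at that moment; what a row does not reach only later rows make up. A row lasts 1/10 s, in which the tool goes at most 50 mm and 8.59 degrees, less where a joint would pass 70% of its speed; a pose out of reach is approached as far as the arm can. A call with a gripper value outside its range is refused whole. The fingers move at their own pace and stop on an object; the grip force is fixed at half the most. Time passes only in rows, so rows that repeat a pose let the fingers close. It gives the time, the measured TCP pose, the force, the opening and the grip force at its end, in the units of the state.
- r.observe(): the state, without advancing time (a new reading comes with each control period).
- r.get_image(name): name is "side" or "top" or "wrist"; returns the picture (480x640x3 uint8, red, green, blue); there is no depth.
- r.camera_params(name): a dict with "K" (3x3 intrinsics, pixels), "rvec" (rotation vector, rad) and "tvec" (3), from world to camera coordinates, as OpenCV has them; the wrist camera has in their place "T_tool_cam" (4x4, takes a point from camera to tool coordinates, whose origin is the TCP and whose axes are the flange's). Camera axes: x right, y down, z forward; pixel columns grow to the right and rows downward; lengths in m; the calibration is good to about 2 mm. A picture is of the moment at which its call begins: read the wrist's pose just before it. camera_params takes no time and is no camera call.
- r.close_job(): hands the job in; it is judged then, once.
The state is a dict: "time": time; "q": joint angles; "qvel": joint speeds; "joint_torque": joint torques, N m; "tcp_pos": TCP position; "eef_rot": TCP orientation; "contact_force": force on the tool from outside, world axes, zero at the start; "moment": the same for the moment, N m; "gripper_width": finger opening in m; "grip_force": force on a finger pad.
Only numpy, scipy, OpenCV 4.12 (cv2) and the standard library are available. Lean on these libraries where they do the work, as an engineer would, in place of code of your own. Each camera call takes 0.05 s, during which the arm holds its last target. There are 200 camera calls.

TASK

Clamp the cork block in the jig so that it can be trimmed: push the clamp strap round with the back of a finger until its rubber foot stands over the middle of the block, then press the raised cam lever all the way down so that the foot bears on the block, and let go. The block stays where it lies; nothing is to be picked up, and the jar, mallet and awl beside the jig are left alone.

Things in the scene. Friction and masses are not known exactly. Their poses are not given: they have to be found in the camera images.
- jig: Plywood jig board 200 x 340 x 18 mm, fixed to the table; origin under its centre on the table, x across its short side (away from the robot at yaw 0), y along its long side. A steel clamp post stands at x 0, y +30 mm. A low wooden fence (16 mm wide, top 34 mm above the table) runs along x at y -160 mm; the cork block lies beside it.
- strap: Aluminium clamp strap: bar 30 mm wide, 172 mm long, swinging level about the upright post. Origin on the post's axis at table height; x runs along the strap to its free end. Underside 74 mm, top 90 mm above the table (collar at the post: radius 20, top 98 mm); sinks 6.5 mm as the lever goes down. Push on its flat sides near the free end, about 2 N, 100 to 170 mm from the post.
- swing (a joint): Swing of the strap, rad: 0 = parked, pointing 10 degrees left of the jig's +x; grows clockwise seen from above, to 2.3 at most; 1.75 points along the jig's -y, about where the block lies. Slight friction: it stays where it is left, and there is no stop over the block. Starts between 0 and 0.5.
- foot (a point): Centre of the underside of the round rubber foot (24 mm across) under the strap, 140 mm from the post's axis, 62 mm above the table while the lever is up. It is sprung and gives up to 8 mm.
- block_top (a point): Centre of the top face of the loose cork block, 110 mm along its x by 80 mm along its y by 40 mm high, 58 mm above the table, about 140 mm from the post. It lies up to 35 mm to either side of the jig's middle line.
- cam_lever (a joint): Cam lever on top of the post, rad: 0 = raised 50 degrees above level, grows as it is pressed down; 0.9 = fully down at its stop, lying level. Starts between 0 and 0.12. Needs about 5 N at its tip, stays where it is left. Going down it pushes strap and foot 6.5 mm down; the foot meets the block after about 4 mm.
- cam_pivot (a point): Middle of the cam lever's hinge pin, on the post's axis, 112 mm above the table. The pin is level and square to the strap. The cheeks round it are 34 mm wide, 30 mm along the strap, and rise to 127 mm.
- lever_tip (a point): Free end of the cam lever, 97 mm from its hinge pin. The lever points away from the strap's free end (along the strap's -x) and turns with the strap. Its last 50 mm is a black paddle 26 mm wide and 10 mm thick, with this point at mid thickness.
- jar: Bystander: glass jar 52 mm across and 65 mm high, standing beyond the jig on the block's side; origin under its centre.
- mallet: Bystander: small wooden mallet, 240 mm long, lying to the left of the jig; origin under its middle, handle towards its own -x.
- awl: Bystander: awl with a wooden handle, 140 mm long, lying to the right of the jig on the robot's side; origin under its middle, handle towards its own -x.
- block: The same cork block; origin under its centre, x along its 110 mm side, which lies along the jig's x.

How it is judged:
On the way, in this order (a step that is already met when the one before it is completed fails the run):
1. the strap's foot stands over the middle of the block (within 20 mm), the lever still up (horizontal distance between foot and block_top below 0.02 m and value of joint cam_lever below 0.4 rad), for 0.3 s.
2. the cam lever is fully down with the foot over the middle of the block (horizontal distance between foot and block_top below 0.02 m and value of joint cam_lever above 0.83 rad), for 0.2 s.
At the end, for the whole second after the job is handed in: The foot is within 20 mm (level distance) of the centre of the block's top, the cam lever is fully down (over 0.83 of 0.9 rad), the foot presses the block with more than 5 N, all is at rest, the block has moved less than 12 mm and the jar, mallet and awl less than 30 mm (all of step 2 and contact force between strap and block above 5 N and distance of block_top from where it was at the start of the episode below 0.012 m and linear speed of block below 0.02 m/s and velocity of joint swing between -0.05 and 0.05 rad/s and distance of each of jar, mallet, awl from where it was at the start of the episode below 0.03 m); the robot touches nothing.
It fails at once if the lever is pushed down before the strap is over the block (value of joint cam_lever above 0.6 rad and horizontal distance between foot and block_top above 0.03 m).
It fails at once if the block is shoved or lifted (distance of block_top from where it was at the start of the episode above 0.02 m).
It fails at once if the jar is knocked or picked up (distance of jar from where it was at the start of the episode above 0.04 m).
It fails at once if the mallet is knocked or picked up (distance of mallet from where it was at the start of the episode above 0.04 m).
It fails at once if the awl is knocked or picked up (distance of awl from where it was at the start of the episode above 0.04 m).
It also fails if it takes over 51 s, if anything falls off the work surface, if the arm or the gripper's body presses on something with over 40 N, if the wrist force passes 120 N, or if a joint passes its speed limit or range.

## Working session

There is one attempt and no reset: what is moved stays moved. The work goes in short steps, Python scripts to look and compute and a tool call to move; the robot and the scene stay as the last step left them, time stands still between calls to the robot, and variables do not carry over. Pictures are saved under pics/ and viewed, at most 10 in all, crops included, and the job is handed in when it is done.

Besides the shell and the picture viewer there is one more tool, called after ">>>" as name(argument=value, ...), one argument or row to a line, values as JSON. step_arm: Moves the arm, as the interface text tells. Its arguments: {"type":"object","properties":{"plan":{"type":"array"}},"required":["plan"]}

```bash
mkdir -p pics
python3 - <<'E'
from cell import r
import cv2
for n in("top","side"):
    cv2.imwrite(f"pics/{n}0.png",r.get_image(n)[:,:,::-1]); print(n,r.camera_params(n))
print(r.observe())
E
```

```text
top {'K': array([[527.95472986,   0.        , 313.25783965],
       [  0.        , 527.95472986, 238.53053445],
       [  0.        ,   0.        ,   1.        ]]), 'rvec': array([ 2.08481228, -2.13668676,  0.22492603]), 'tvec': array([0.06967242, 0.55196702, 1.01238015])}
side {'K': array([[551.2074421 ,   0.        , 322.18800661],
       [  0.        , 551.2074421 , 243.24401198],
       [  0.        ,   0.        ,   1.        ]]), 'rvec': array([ 2.39020363, -0.55228028,  0.21602325]), 'tvec': array([-0.49001211,  0.30383236,  1.09546842])}
{'time': 0.1, 'q': array([ 1.10162212e+00,  3.13380996e-01,  1.49829014e+00,  2.27680420e-05,
        1.33100778e+00, -2.23395713e-01]), 'qvel': array([-0.00097361, -0.00142357, -0.00283664,  0.00022098, -0.00016129,
        0.00145636]), 'joint_torque': array([ 2.84124013e-03, -4.12895644e+01, -2.60138333e+01, -2.32222374e-04,
        3.09732692e-03,  1.00333565e-05]), 'tcp_pos': array([0.12763347, 0.50900804, 0.20252572]), 'eef_rot': array([-3.85057625e-01, -3.11751270e+00,  1.59302362e-03]), 'contact_force': array([-0.62124547,  0.47145892, -0.71701376]), 'moment': array([ 0.01998044, -0.0342382 ,  0.04274447]), 'grip_force': 0.0, 'gripper_width': 0.08534412703934431}
```

View pics/top0.png

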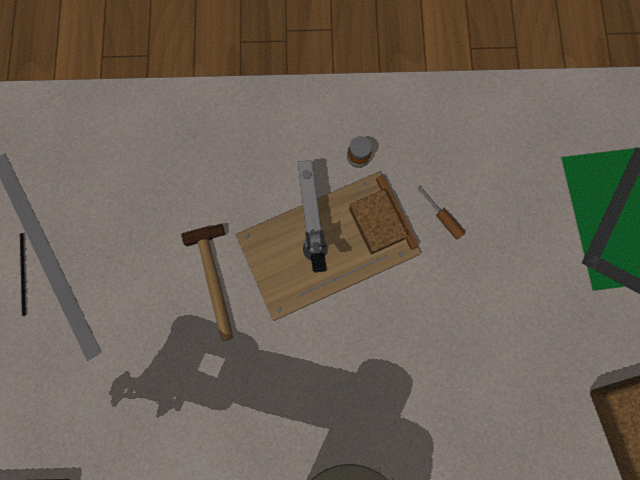

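View pics/side0.png

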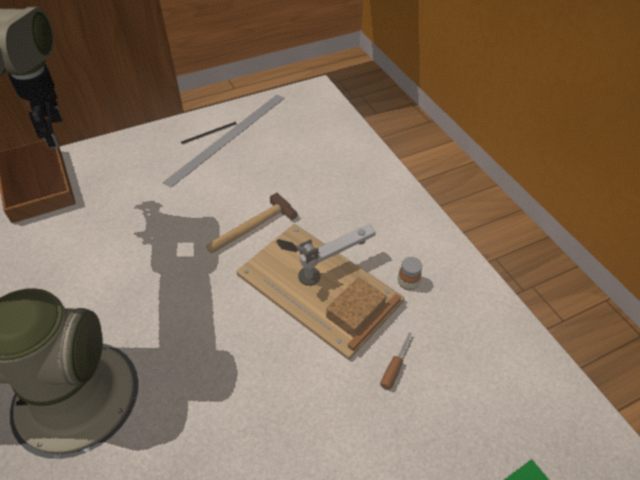

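The top view shows the jig with corners near (237,235), (381,172), (420,252) and (274,320). The strap runs from the post at (316,242) to its free end at (306,162), and the lever tip is at (319,270). The block is near (379,221), the jar (360,152), the mallet (210,280) and the awl (443,212). The side view agrees.

```bash
cat > h.py <<'E'
import numpy as np, cv2
from cell import r
def cast(n,uv,z):
    c=r.camera_params(n);R=cv2.Rodrigues(c["rvec"])[0];t=c["tvec"]
    d=R.T@np.linalg.solve(c["K"],[uv[0],uv[1],1.]);o=-R.T@t
    return o+d*(z-o[2])/d[2]
def proj(n,p):
    c=r.camera_params(n);return cv2.projectPoints(np.array([p],float),c["rvec"],c["tvec"],c["K"],None)[0].ravel()
E
python3 - <<'E'
from h import *
im=cv2.imread("pics/top0.png")
cv2.imwrite("pics/top0z.png",cv2.resize(im[130:330,225:475],None,fx=3,fy=3,interpolation=cv2.INTER_CUBIC))
P=[cast("top",u,.018) for u in[(237,235),(381,172),(420,252),(274,320)]]
for p in P:print(p.round(3))
c=sum(P)/4;d=P[1]+P[2]-P[0]-P[3];yaw=np.arctan2(d[0],-d[1])
print("jig",c,[np.linalg.norm(P[i]-P[i-1]).round(3) for i in range(4)],"-y dir",d/np.linalg.norm(d))
print(proj("top",[.128,.509,.203]),proj("top",[0,0,0]))
E
```

```text
[0.574 0.217 0.018]
[ 0.706 -0.094  0.018]
[ 0.528 -0.167  0.018]
[0.394 0.14  0.018]
jig [0.55040138 0.0238815  0.018     ] [np.float64(0.195), np.float64(0.338), np.float64(0.192), np.float64(0.335)] -y dir [ 0.39484928 -0.91874591  0.        ]
[ 34.65379081 488.25305281] [349.59189984 526.38050479]
```

View pics/top0z.png

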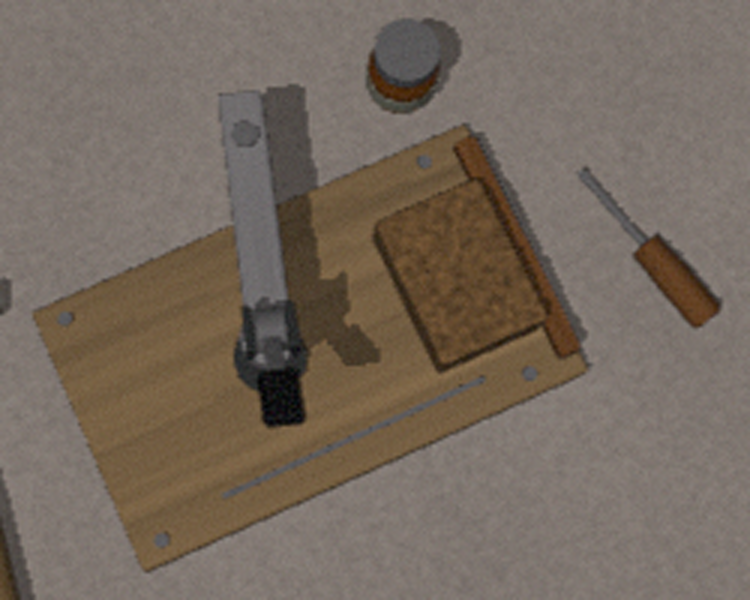

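The zoomed view shows, in crop pixels: block top corners at (376,227), (478,180), (545,308) and (440,362), the foot's screw head at (246,133), the strap end between (219,94) and (261,92), and the black lever tip ending at about (284,424).

Run:
```python
from h import *
Z=lambda u,z:cast("top",(225+u[0]/3,130+u[1]/3),z)
P=np.array([Z(u,.018) for u in[(35,312),(468,125),(588,368),(147,570)]])
c=P.mean(0);d=P[1]+P[2]-P[0]-P[3];d/=np.linalg.norm(d)
ey=-d; ex=np.array([ey[1],-ey[0],0]); post=c+.03*ey
print("jig",c.round(4),"ex",ex.round(3),"yaw",np.degrees(np.arctan2(ex[1],ex[0])),"post",post.round(4))
B=np.array([Z(u,.058) for u in[(376,227),(478,180),(545,308),(440,362)]])
b=B.mean(0);print("block",b.round(4),[np.linalg.norm(B[i]-B[i-1]).round(3) for i in range(4)],"jig xy",(b-c)@ex,(b-c)@ey,"dist post",np.linalg.norm((b-post)[:2]))
f=Z((246,133),.094);print("foot",f.round(4),np.linalg.norm((f-post)[:2]))
e=(Z((219,94),.09)+Z((261,92),.09))/2;print("end",e.round(4),np.linalg.norm((e-post)[:2]))
an=lambda v:np.degrees(np.arctan2(v[1],v[0]))
print("strap ang",an(f-post),an(e-post),"block ang",an(b-post),"park",an(ex)+10)
t=Z((284,424),.18);print("tip",t.round(4),an(post-t),np.linalg.norm((t-post)[:2]))
j=Z((406,50),.065);print("jar",j.round(3))
```

```text
jig [0.5508 0.0236 0.018 ] ex [0.921 0.39  0.   ] yaw 22.93825638659104 post [0.5391 0.0512 0.018 ]
block [ 0.5901 -0.0776  0.058 ] [np.float64(0.103), np.float64(0.078), np.float64(0.1), np.float64(0.081)] jig xy -0.0032618155904364813 -0.10850433847764795 dist post 0.13854274148462953
foot [0.6782 0.0656 0.094 ] 0.13991242242446178
end [0.7081 0.069  0.09  ] 0.17001494323905234
strap ang 5.91237238495366 6.032170082613611 block ang -68.41082574360027 park 32.938256386591036
tip [0.4679 0.0467 0.18  ] 3.591748137071145 0.07132435958229633
jar [ 0.746 -0.047  0.065]
```

```bash
cat >> h.py <<'E'
from scipy.spatial.transform import Rotation as Ro
post=np.array([.5391,.0512,0])
def strap(a,x,s,z): # world point from strap frame, a deg
    c,k=np.cos(np.radians(a)),np.sin(np.radians(a)); return np.array([post[0]+c*x-k*s,post[1]+k*x+c*s,z])
def rel(p,yaw,p0=None,R0=None):
    "shift (mm) and turn (deg) in current tool axes to reach p with tool y at yaw, tool down"
    o=r.observe(); R0=Ro.from_rotvec(o["eef_rot"]) if R0 is None else R0; p0=o["tcp_pos"] if p0 is None else p0
    y=np.radians(yaw);Y=np.array([np.cos(y),np.sin(y),0]);Zt=np.array([0,0,-1.])
    R=Ro.from_matrix(np.c_[np.cross(Y,Zt),Y,Zt])
    return (R0.inv().apply(p-p0)*1000).round(1),(R0.inv()*R).as_rotvec(degrees=True).round(1)
E
python3 - <<'E'
from h import *
print(rel(strap(6,.125,.055,.2),96))
E
```

```text
(array([-609. , -249.4,    2.6]), array([ -0.1,  -0. , -20.1]))
```

>>> step_arm(
  plan=[
    {"fingers": 0, "offset": [-45, -18, 0], "rotation": [0, 0, -2]},
    {"fingers": 0, "offset": [-90, -37, 0], "rotation": [0, 0, -4]},
    {"fingers": 0, "offset": [-135, -55, 0], "rotation": [0, 0, -6]},
    {"fingers": 0, "offset": [-180, -74, 0], "rotation": [0, 0, -8]},
    {"fingers": 0, "offset": [-225, -92, 0], "rotation": [0, 0, -10]},
    {"fingers": 0, "offset": [-270, -111, 0], "rotation": [0, 0, -12]},
    {"fingers": 0, "offset": [-315, -129, 0], "rotation": [0, 0, -14]},
    {"fingers": 0, "offset": [-360, -147, 0], "rotation": [0, 0, -16]},
    {"fingers": 0, "offset": [-405, -166, 0], "rotation": [0, 0, -18]},
    {"fingers": 0, "offset": [-450, -184, 0], "rotation": [0, 0, -20]},
    {"fingers": 0, "offset": [-495, -203, 0], "rotation": [0, 0, -20]},
    {"fingers": 0, "offset": [-540, -221, 0], "rotation": [0, 0, -20]},
    {"fingers": 0, "offset": [-580, -237, 0], "rotation": [0, 0, -20]},
    {"fingers": 0, "offset": [-600, -246, 0], "rotation": [0, 0, -20]},
    {"fingers": 0, "offset": [-609, -249, 0], "rotation": [0, 0, -20]},
    {"fingers": 0, "offset": [-609, -249, 0], "rotation": [0, 0, -20]},
    {"fingers": 0, "offset": [-609, -249, 0], "rotation": [0, 0, -20]},
  ],
)

```text
time: 1.8
tcp_pos: [0.7882, 0.018, 0.1998]
eef_rot: [-0.162, 3.131, -0.0]
contact_force: [0.2, 0.1, 1.1]
gripper_width: 0.0002
grip_force: 0.0
```

Run:
```python
from h import *
print(r.observe()["tcp_pos"],rel(strap(6,.125,.055,.08),96))
cv2.imwrite("pics/s1.png",r.get_image("side")[:,:,::-1])
```

```text
[0.78817043 0.01799257 0.19977506] (array([120.2, 113.9, 118.9]), array([-0. ,  0.4, -0.1]))
```

View pics/s1.png

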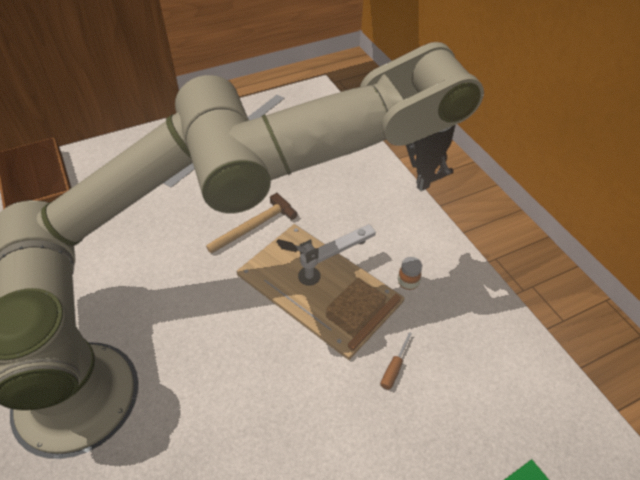

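The tool stands at about (430,180) in the side view, well beyond the strap. It moved 1.25 times as far as I asked, in the right direction, and the turn came out as asked. I'll check that scale with a small move before going near anything.

>>> step_arm(
  plan=[
    {"fingers": 0, "offset": [30, 30, 0], "rotation": [0, 0, 0]},
    {"fingers": 0, "offset": [40, 40, -10], "rotation": [0, 0, 0]},
    {"fingers": 0, "offset": [40, 40, -10], "rotation": [0, 0, 0]},
    {"fingers": 0, "offset": [40, 40, -10], "rotation": [0, 0, 0]},
  ],
)

```text
time: 2.25
tcp_pos: [0.6524, 0.1303, 0.2258]
eef_rot: [-0.161, 3.132, -0.0]
contact_force: [1.7, 1.1, 0.5]
gripper_width: -0.0001
grip_force: 0.0
```

Run:
```python
from h import *
print(r.observe()["tcp_pos"],rel(strap(6,.125,.055,.08),96))
```

```text
[0.65237489 0.13030314 0.22579185] (array([ -3.3, -11.8, 145.8]), array([-0. ,  0.3, -0.1]))
```

There is no scale fault. I wrote millimetres where the tool takes metres, so each row ran at its 50 mm cap. The arm touched nothing, and from here I'll use metres.

>>> step_arm(
  plan=[
    {"fingers": 0, "offset": [-0.003, -0.012, 0.03], "rotation": [0, 0, 0]},
    {"fingers": 0, "offset": [-0.003, -0.012, 0.07], "rotation": [0, 0, 0]},
    {"fingers": 0, "offset": [-0.003, -0.012, 0.1], "rotation": [0, 0, 0]},
    {"fingers": 0, "offset": [-0.003, -0.012, 0.1], "rotation": [0, 0, 0]},
  ],
)

```text
time: 2.65
tcp_pos: [0.657, 0.1177, 0.1214]
eef_rot: [0.162, -3.135, -0.0]
contact_force: [-0.1, 0.1, 0.8]
gripper_width: 0.0002
grip_force: 0.0
```

Run:
```python
from h import *
print(r.observe()["tcp_pos"],rel(strap(6,.125,.055,.08),96))
```

```text
[0.65695339 0.117747   0.12141749] (array([-0.9,  1.1, 41.4]), array([ 0. , -0.1, -0.1]))
```

>>> step_arm(
  plan=[
    {"fingers": 0, "offset": [-0.001, 0.001, 0.021], "rotation": [0, 0, 0]},
    {"fingers": 0, "offset": [-0.001, 0.001, 0.041], "rotation": [0, 0, 0]},
    {"fingers": 0, "offset": [-0.001, 0.001, 0.041], "rotation": [0, 0, 0]},
  ],
)

```text
time: 2.95
tcp_pos: [0.6599, 0.1189, 0.0841]
eef_rot: [-0.162, 3.134, -0.0]
contact_force: [-0.4, 0.4, -0.3]
gripper_width: -0.0002
grip_force: 0.0
```

Run:
```python
from h import *
print(r.observe()["tcp_pos"])
for a,s in [(6,.045),(6,.035)]+[(a,.0295) for a in range(6,-40,-3)]: print(a,*rel(strap(a,.125,s,.08),a+90))
```

```text
[0.65990151 0.11886248 0.08411986]
6 [ 2.2 -9.7  4.1] [-0.   0.2 -0.1]
6 [  2.2 -19.7   4.1] [-0.   0.2 -0.1]
6 [  2.2 -25.2   4.1] [-0.   0.2 -0.1]
3 [  0.8 -31.7   4.1] [-0.   0.2  2.9]
0 [ -0.2 -38.4   4.1] [-0.   0.2  5.9]
-3 [ -0.9 -45.1   4.1] [0.  0.2 8.9]
-6 [ -1.2 -51.8   4.1] [ 0.   0.2 11.9]
-9 [ -1.2 -58.5   4.1] [ 0.   0.2 14.9]
-12 [ -0.9 -65.2   4.1] [ 0.   0.2 17.9]
-15 [ -0.1 -71.9   4.1] [ 0.   0.2 20.9]
-18 [  0.9 -78.6   4.1] [ 0.   0.2 23.9]
-21 [  2.3 -85.1   4.1] [ 0.   0.2 26.9]
-24 [  4.1 -91.6   4.1] [ 0.   0.2 29.9]
-27 [  6.2 -98.    4.1] [ 0.   0.2 32.9]
-30 [   8.6 -104.3    4.1] [ 0.1  0.2 35.9]
-33 [  11.4 -110.4    4.1] [ 0.1  0.2 38.9]
-36 [  14.4 -116.4    4.1] [ 0.1  0.2 41.9]
-39 [  17.8 -122.2    4.1] [ 0.1  0.2 44.9]
```

>>> step_arm(
  plan=[
    {"fingers": 0, "offset": [0.001, -0.01, 0.001], "rotation": [0, 0, 0]},
    {"fingers": 0, "offset": [0.001, -0.02, 0.001], "rotation": [0, 0, 0]},
    {"fingers": 0, "offset": [0.001, -0.025, 0.001], "rotation": [0, 0, 0]},
    {"fingers": 0, "offset": [0.001, -0.032, 0.001], "rotation": [0, 0, 3]},
    {"fingers": 0, "offset": [0, -0.038, 0.001], "rotation": [0, 0, 6]},
    {"fingers": 0, "offset": [-0.001, -0.045, 0.001], "rotation": [0, 0, 9]},
    {"fingers": 0, "offset": [-0.001, -0.052, 0.001], "rotation": [0, 0, 12]},
    {"fingers": 0, "offset": [-0.001, -0.058, 0.001], "rotation": [0, 0, 15]},
    {"fingers": 0, "offset": [-0.001, -0.065, 0.001], "rotation": [0, 0, 18]},
    {"fingers": 0, "offset": [0, -0.072, 0.001], "rotation": [0, 0, 21]},
    {"fingers": 0, "offset": [0.001, -0.078, 0.001], "rotation": [0, 0, 24]},
    {"fingers": 0, "offset": [0.002, -0.085, 0.001], "rotation": [0, 0, 27]},
    {"fingers": 0, "offset": [0.004, -0.092, 0.001], "rotation": [0, 0, 30]},
    {"fingers": 0, "offset": [0.006, -0.098, 0.001], "rotation": [0, 0, 33]},
    {"fingers": 0, "offset": [0.008, -0.103, 0.001], "rotation": [0, 0, 35]},
    {"fingers": 0, "offset": [0.009, -0.105, 0.001], "rotation": [0, 0, 36]},
    {"fingers": 0, "offset": [0.009, -0.105, 0.001], "rotation": [0, 0, 36]},
  ],
)

```text
time: 4.65
tcp_pos: [0.6627, 0.013, 0.0846]
eef_rot: [0.814, 3.027, 0.003]
contact_force: [-1.0, -0.1, 0.1]
gripper_width: -0.0001
grip_force: 0.0
```

Run:
```python
from h import *
o=r.observe();print(o["tcp_pos"])
cv2.imwrite("pics/s2.png",r.get_image("side")[:,:,::-1])
for a in list(range(-33,-64,-3))+[-65,-66,-67,-68,-69]: print(a,*rel(strap(a,.125,.0295,.08),a+90))
```

```text
[0.66267603 0.01304966 0.08455832]
-33 [-0.4 -6.1  4.4] [0.2 0.3 2.9]
-36 [ -1.4 -12.8   4.4] [0.2 0.3 5.9]
-39 [ -2.1 -19.5   4.4] [0.2 0.3 8.9]
-42 [ -2.5 -26.2   4.4] [ 0.2  0.3 11.9]
-45 [ -2.4 -32.9   4.3] [ 0.3  0.3 14.9]
-48 [ -2.1 -39.6   4.3] [ 0.3  0.3 17.9]
-51 [ -1.3 -46.3   4.3] [ 0.3  0.3 20.9]
-54 [ -0.3 -52.9   4.3] [ 0.3  0.3 23.9]
-57 [  1.1 -59.5   4.2] [ 0.3  0.3 26.9]
-60 [  2.9 -66.    4.2] [ 0.3  0.3 29.9]
-63 [  5.  -72.4   4.2] [ 0.3  0.3 32.9]
-65 [  6.6 -76.6   4.1] [ 0.3  0.3 34.9]
-66 [  7.4 -78.7   4.1] [ 0.3  0.3 35.9]
-67 [  8.3 -80.7   4.1] [ 0.3  0.3 36.9]
-68 [  9.2 -82.8   4.1] [ 0.3  0.3 37.9]
-69 [ 10.2 -84.8   4.1] [ 0.3  0.3 38.9]
```

View pics/s2.png

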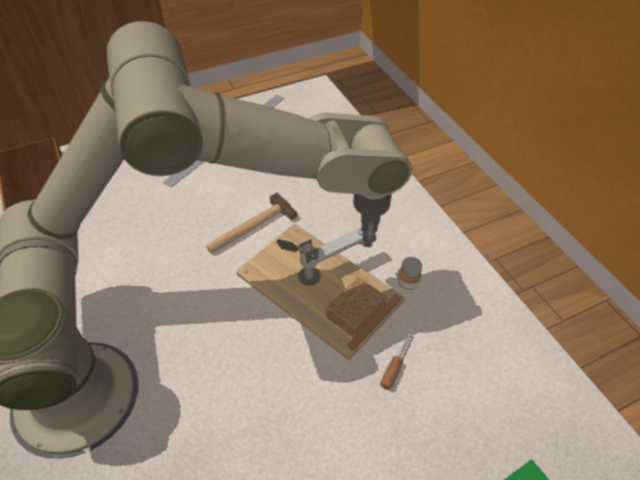

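The strap end is near (370,236) with the finger tip beside it at (369,243). I can't tell by eye whether the strap turned, so I'll project both hypotheses.

Run:
```python
from h import *
for a in(6,0,-10,-30):print(a,proj("side",strap(a,.172,0,.09)),proj("side",strap(a,.03,0,.09)))
print(proj("side",r.observe()["tcp_pos"]))
im=r.get_image("side")[:,:,::-1]
cv2.imwrite("pics/s3.png",cv2.resize(im[200:340,250:450],None,fx=4,fy=4,interpolation=cv2.INTER_CUBIC))
t=r.get_image("top")[:,:,::-1]
cv2.imwrite("pics/t3.png",cv2.resize(t[130:330,225:475],None,fx=3,fy=3,interpolation=cv2.INTER_CUBIC))
```

```text
6 [372.93393994 226.9864914 ] [320.92017679 252.03921655]
0 [377.17300929 232.12182405] [321.61003454 253.00125825]
-10 [382.76928457 241.44721396] [322.46504825 254.71692923]
-30 [387.65047558 262.13255975] [322.98150105 258.3833467 ]
[366.61951671 252.28359521]
```

View pics/s3.png

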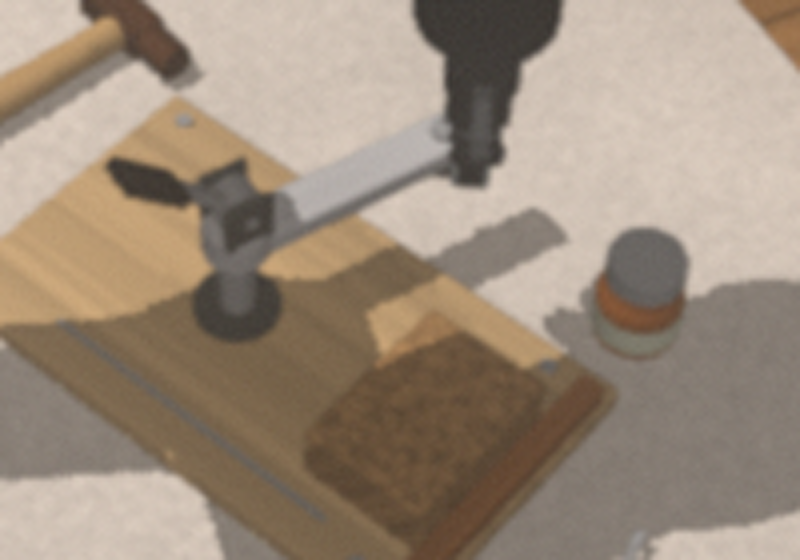

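The strap is unmoved. The finger tip, at crop (470,183) or pixel (367,246), has passed over it and sits higher in the image than the measured TCP projects. I'll check heights in both views.

Run:
```python
from h import *
p=r.observe()["tcp_pos"]
for z in(.08,.085,.09,.095,.1,.105):print(z,proj("side",[p[0],p[1],z]),proj("top",[p[0],p[1],z]))
print("post foot z.018",proj("side",[*post[:2],.018]),"pivot",proj("side",[*post[:2],.112]))
print("foot screw .094",proj("side",strap(6,.14,0,.094)), "obs",250+440/4,200+128/4)
```

```text
0.08 [366.4019335  253.44323495] [332.79994871 183.28701468]
0.085 [366.56277744 252.03318702] [332.88677772 182.5167925 ]
0.09 [366.72462268 250.61436112] [332.9744055  181.73948472]
0.095 [366.8874786  249.18667501] [333.06284314 180.9549931 ]
0.1 [367.0513547  247.75004544] [333.1521019  180.16321759]
0.105 [367.21626059 246.30438811] [333.24219329 179.36405628]
post foot z.018 [309.61005616 277.13268127] pivot [309.31238962 251.26677921]
foot screw .094 [361.68472185 231.30549395] obs 360.0 232.0
```

View pics/t3.png

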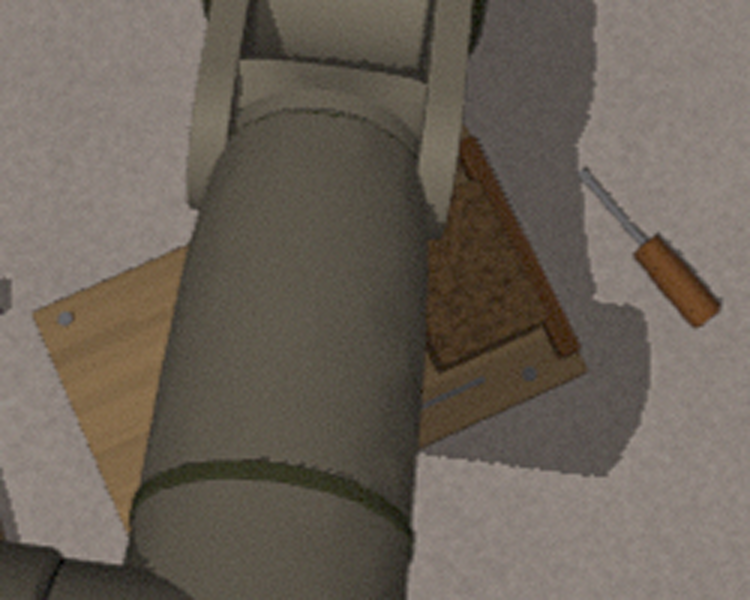

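The top view is blocked by the arm. In the side view the real finger tip appears about 20 mm higher than the reported TCP (z about 0.105 against 0.085). The tip cleared the 90 mm strap top with no force, so I'll trust that. I'll lift, go back to the strap's left side and come down about 25 mm lower.

Run:
```python
from h import *
print(rel(strap(6,.125,.055,.115),96))
```

```text
(array([ 56.9,  88.8, -30.7]), array([  0.1,   0.4, -36. ]))
```

>>> step_arm(
  plan=[
    {"fingers": 0, "offset": [0, 0, -0.03], "rotation": [0, 0, 0]},
    {"fingers": 0, "offset": [0.01, 0.015, -0.03], "rotation": [0, 0, -6]},
    {"fingers": 0, "offset": [0.025, 0.035, -0.03], "rotation": [0, 0, -14]},
    {"fingers": 0, "offset": [0.04, 0.06, -0.03], "rotation": [0, 0, -22]},
    {"fingers": 0, "offset": [0.05, 0.08, -0.03], "rotation": [0, 0, -30]},
    {"fingers": 0, "offset": [0.057, 0.089, -0.03], "rotation": [0, 0, -36]},
    {"fingers": 0, "offset": [0.057, 0.089, -0.03], "rotation": [0, 0, -36]},
    {"fingers": 0, "offset": [0.057, 0.089, -0.01], "rotation": [0, 0, -36]},
    {"fingers": 0, "offset": [0.057, 0.089, 0.01], "rotation": [0, 0, -36]},
    {"fingers": 0, "offset": [0.057, 0.089, 0.024], "rotation": [0, 0, -36]},
    {"fingers": 0, "offset": [0.057, 0.089, 0.024], "rotation": [0, 0, -36]},
    {"fingers": 0, "offset": [0.057, 0.089, 0.024], "rotation": [0, 0, -36]},
  ],
)

```text
time: 6.0
tcp_pos: [0.6585, 0.1187, 0.0608]
eef_rot: [-0.16, 3.13, -0.0]
contact_force: [0.0, 0.4, 0.4]
gripper_width: -0.0003
grip_force: 0.0
```

Run:
```python
from h import *
print(r.observe()["tcp_pos"])
for a,s in [(6,.04),(6,.0295)]+[(a,.0295) for a in range(2,-27,-4)]: print(a,*rel(strap(a,.125,s,.0605),a+90))
```

```text
[0.6584631  0.11871269 0.06079805]
6 [  0.7 -14.7   0.3] [-0.   0.4 -0.2]
6 [  0.7 -25.2   0.3] [-0.   0.4 -0.2]
2 [ -1.1 -34.    0.3] [-0.   0.4  3.8]
-2 [ -2.2 -42.8   0.3] [-0.   0.4  7.8]
-6 [ -2.8 -51.8   0.4] [ 0.   0.4 11.8]
-10 [ -2.7 -60.8   0.4] [ 0.   0.4 15.8]
-14 [ -2.  -69.7   0.4] [ 0.   0.4 19.8]
-18 [ -0.6 -78.6   0.4] [ 0.1  0.4 23.8]
-22 [  1.3 -87.3   0.3] [ 0.1  0.4 27.8]
-26 [  3.9 -95.9   0.3] [ 0.1  0.4 31.8]
```

>>> step_arm(
  plan=[
    {"fingers": 0, "offset": [0, -0.015, 0], "rotation": [0, 0, 0]},
    {"fingers": 0, "offset": [0, -0.02, 0], "rotation": [0, 0, 0]},
    {"fingers": 0, "offset": [0, -0.025, 0], "rotation": [0, 0, 0]},
    {"fingers": 0, "offset": [0, -0.029, 0], "rotation": [0, 0, 2]},
    {"fingers": 0, "offset": [-0.001, -0.034, 0], "rotation": [0, 0, 4]},
    {"fingers": 0, "offset": [-0.002, -0.043, 0], "rotation": [0, 0, 8]},
    {"fingers": 0, "offset": [-0.003, -0.047, 0], "rotation": [0, 0, 10]},
    {"fingers": 0, "offset": [-0.003, -0.052, 0], "rotation": [0, 0, 12]},
    {"fingers": 0, "offset": [-0.003, -0.056, 0], "rotation": [0, 0, 14]},
    {"fingers": 0, "offset": [-0.003, -0.061, 0], "rotation": [0, 0, 16]},
    {"fingers": 0, "offset": [-0.003, -0.061, 0], "rotation": [0, 0, 16]},
  ],
)

```text
time: 7.1
tcp_pos: [0.6674, 0.058, 0.0602]
eef_rot: [0.278, 3.122, 0.001]
contact_force: [-0.4, 0.9, -0.7]
gripper_width: -0.0002
grip_force: 0.1
```

Run:
```python
from h import *
print(r.observe()["tcp_pos"])
im=r.get_image("side")[:,:,::-1]
cv2.imwrite("pics/s4.png",cv2.resize(im[200:340,250:450],None,fx=4,fy=4,interpolation=cv2.INTER_CUBIC))
for a in list(range(-14,-63,-4))+[-64,-66,-68]: print(a,*rel(strap(a,.125,.0295,.0605),a+90))
```

```text
[0.66744263 0.05797254 0.06024937]
-14 [-1.5 -8.4 -0.2] [0.1 0.4 3.9]
-18 [ -2.7 -17.3  -0.2] [0.1 0.4 7.9]
-22 [ -3.2 -26.2  -0.2] [ 0.1  0.4 11.9]
-26 [ -3.1 -35.2  -0.2] [ 0.1  0.4 15.9]
-30 [ -2.4 -44.1  -0.2] [ 0.1  0.4 19.9]
-34 [ -1.1 -53.   -0.3] [ 0.1  0.4 23.9]
-38 [  0.9 -61.7  -0.3] [ 0.1  0.4 27.9]
-42 [  3.5 -70.3  -0.3] [ 0.2  0.4 31.9]
-46 [  6.6 -78.7  -0.3] [ 0.2  0.4 35.9]
-50 [ 10.3 -86.9  -0.4] [ 0.2  0.4 39.9]
-54 [ 14.6 -94.7  -0.4] [ 0.2  0.4 43.9]
-58 [  19.5 -102.3   -0.4] [ 0.2  0.4 47.9]
-62 [  24.8 -109.5   -0.5] [ 0.2  0.3 51.9]
-64 [  27.7 -112.9   -0.5] [ 0.2  0.3 53.9]
-66 [  30.7 -116.3   -0.5] [ 0.2  0.3 55.9]
-68 [  33.7 -119.5   -0.6] [ 0.2  0.3 57.9]
```

View pics/s4.png

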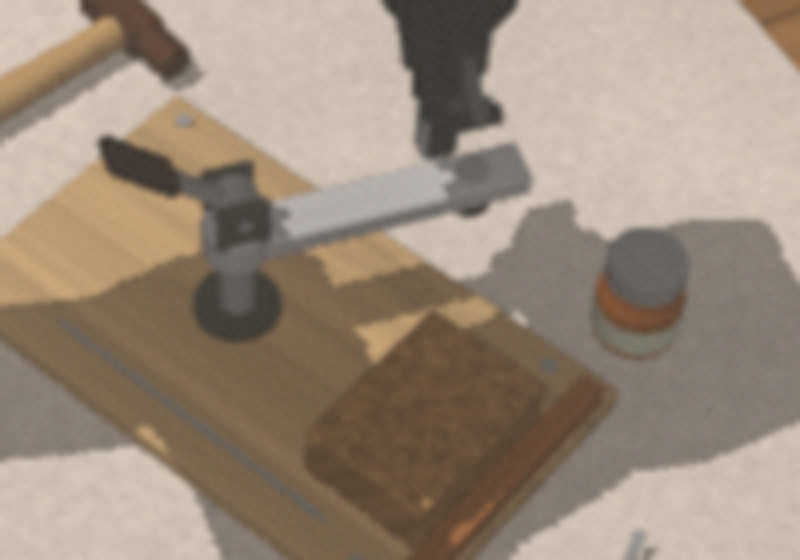

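The push works now: the finger is behind the strap at crop (437,150), and the strap end at (522,165) puts the strap at about -8°. I'll continue the arc.

>>> step_arm(
  plan=[
    {"fingers": 0, "offset": [-0.001, -0.008, 0], "rotation": [0, 0, 4]},
    {"fingers": 0, "offset": [-0.003, -0.017, 0], "rotation": [0, 0, 8]},
    {"fingers": 0, "offset": [-0.003, -0.026, 0], "rotation": [0, 0, 12]},
    {"fingers": 0, "offset": [-0.003, -0.035, 0], "rotation": [0, 0, 16]},
    {"fingers": 0, "offset": [-0.002, -0.044, 0], "rotation": [0, 0, 20]},
    {"fingers": 0, "offset": [-0.001, -0.053, 0], "rotation": [0, 0, 24]},
    {"fingers": 0, "offset": [0.001, -0.062, 0], "rotation": [0, 0, 28]},
    {"fingers": 0, "offset": [0.003, -0.07, 0], "rotation": [0, 0, 32]},
    {"fingers": 0, "offset": [0.007, -0.079, 0], "rotation": [0, 0, 36]},
    {"fingers": 0, "offset": [0.01, -0.087, 0], "rotation": [0, 0, 40]},
    {"fingers": 0, "offset": [0.013, -0.091, 0], "rotation": [0, 0, 42]},
    {"fingers": 0, "offset": [0.015, -0.095, 0], "rotation": [0, 0, 44]},
    {"fingers": 0, "offset": [0.017, -0.099, 0], "rotation": [0, 0, 46]},
    {"fingers": 0, "offset": [0.019, -0.102, 0], "rotation": [0, 0, 48]},
    {"fingers": 0, "offset": [0.022, -0.106, 0], "rotation": [0, 0, 50]},
    {"fingers": 0, "offset": [0.025, -0.109, 0], "rotation": [0, 0, 52]},
    {"fingers": 0, "offset": [0.028, -0.113, 0], "rotation": [0, 0, 54]},
    {"fingers": 0, "offset": [0.031, -0.116, 0], "rotation": [0, 0, 56]},
    {"fingers": 0, "offset": [0.031, -0.116, 0], "rotation": [0, 0, 56]},
  ],
)

```text
time: 9.05
tcp_pos: [0.616, -0.0506, 0.0599]
eef_rot: [1.713, 2.628, 0.005]
contact_force: [0.4, 0.9, -0.1]
gripper_width: -0.0001
grip_force: 0.1
```

Run:
```python
from h import *
print(r.observe()["tcp_pos"])
im=r.get_image("side")[:,:,::-1]
cv2.imwrite("pics/s5.png",cv2.resize(im[200:340,250:450],None,fx=4,fy=4,interpolation=cv2.INTER_CUBIC))
for a in (-58,-62,-66,-68,-70,-72): print(a,*rel(strap(a,.125,.0295,.0605),a+90),(np.array(proj("side",strap(a,.172,0,.09)))-[250,200])*4,(np.array(proj("side",strap(a,.14,0,.094)))-[250,200])*4)
```

```text
[ 0.61601181 -0.05059565  0.05991035]
-58 [ 4.4 17.6 -0.7] [ 0.3  0.1 -8.1] [513.82441988 367.0884898 ] [460.90459219 336.19816403]
-62 [ 1.5  9.2 -0.7] [ 0.3  0.1 -4.1] [502.30388298 382.72876289] [451.35735861 348.69136403]
-66 [-0.9  0.5 -0.7] [ 0.3  0.1 -0.1] [489.28715054 397.7546595 ] [440.63155175 360.66812567]
-68 [-1.9 -3.8 -0.8] [0.3 0.1 1.9] [482.23312111 405.0069488 ] [434.84027519 366.43972069]
-70 [-2.7 -8.2 -0.8] [0.3 0.1 3.9] [474.82496982 412.06953284] [428.77172266 372.05468602]
-72 [ -3.3 -12.7  -0.8] [0.3 0.1 5.9] [467.07083793 418.9306468 ] [422.43278233 377.50412075]
```

View pics/s5.png

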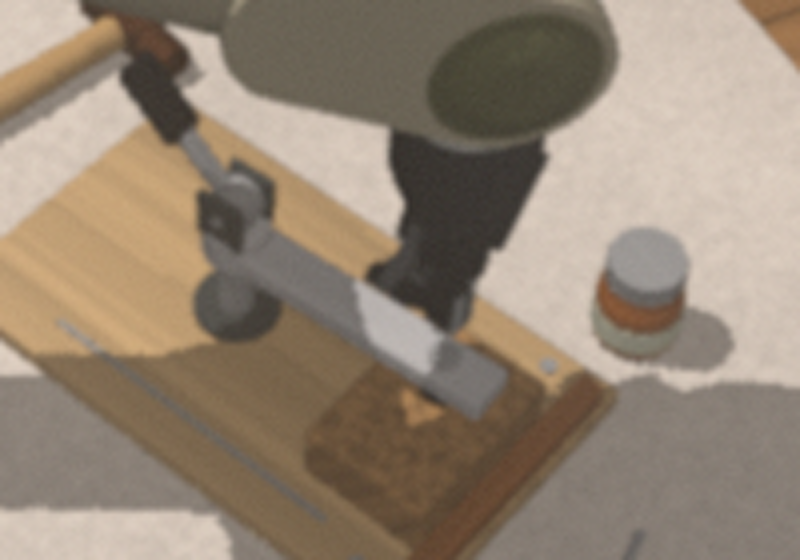

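The strap end, centred near crop (491,388), reads about -64°. The block centre is at -68.4°, so I need about 4.5° more.

>>> step_arm(
  plan=[
    {"fingers": 0, "offset": [-0.001, -0.003, 0], "rotation": [0, 0, 1]},
    {"fingers": 0, "offset": [-0.002, -0.006, 0], "rotation": [0, 0, 3]},
    {"fingers": 0, "offset": [-0.003, -0.008, 0], "rotation": [0, 0, 4]},
    {"fingers": 0, "offset": [-0.003, -0.01, 0], "rotation": [0, 0, 4.5]},
    {"fingers": 0, "offset": [-0.003, -0.01, 0], "rotation": [0, 0, 4.5]},
    {"fingers": 0, "offset": [-0.003, -0.01, 0], "rotation": [0, 0, 4.5]},
    {"fingers": 0, "offset": [-0.003, 0.01, 0], "rotation": [0, 0, 4.5]},
    {"fingers": 0, "offset": [-0.003, 0.02, 0], "rotation": [0, 0, 4.5]},
    {"fingers": 0, "offset": [-0.003, 0.025, -0.04], "rotation": [0, 0, 4.5]},
    {"fingers": 0, "offset": [-0.003, 0.025, -0.09], "rotation": [0, 0, 4.5]},
    {"fingers": 0, "offset": [-0.003, 0.025, -0.14], "rotation": [0, 0, 4.5]},
    {"fingers": 0, "offset": [-0.003, 0.025, -0.16], "rotation": [0, 0, 4.5]},
  ],
)

```text
time: 10.3
tcp_pos: [0.6406, -0.0431, 0.2256]
eef_rot: [1.807, 2.554, 0.01]
contact_force: [0.4, 0.2, 0.3]
gripper_width: 0.0002
grip_force: 0.0
```

Run:
```python
from h import *
print(r.observe()["tcp_pos"])
im=r.get_image("side")[:,:,::-1]
cv2.imwrite("pics/s6.png",cv2.resize(im[200:340,250:450],None,fx=4,fy=4,interpolation=cv2.INTER_CUBIC))
for x,z in[(-.058,.215),(-.058,.175),(-.065,.15),(-.08,.092)]: print(x,z,*rel(strap(-68.4,x,0,z),21.6))
```

```text
[ 0.64059756 -0.04314846  0.22559252]
-0.058 0.215 [181.  -67.    9.6] [ 0.8  0.5 -2.2]
-0.058 0.175 [181.4 -67.6  49.6] [ 0.8  0.5 -2.2]
-0.065 0.15 [188.5 -68.2  74.6] [ 0.8  0.5 -2.2]
-0.08 0.092 [204.  -69.6 132.4] [ 0.8  0.5 -2.2]
```

View pics/s6.png

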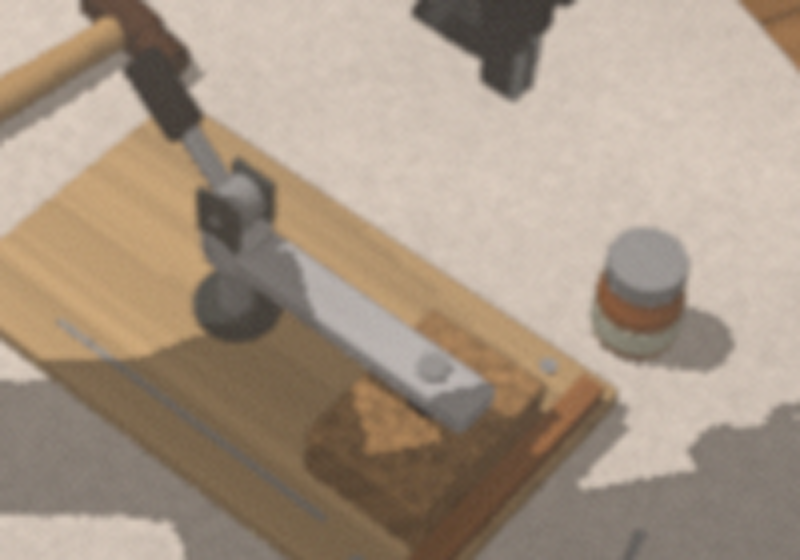

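The strap stayed put: its screw at crop (434,368) matches the -68° prediction (435,366), and the lever is still up with its tip near (140,60). Next I check the finger tip, seen at (512,95), against the reported TCP before pressing.

Run:
```python
from h import *
o=r.observe();R=Ro.from_rotvec(o["eef_rot"]).as_matrix();p=o["tcp_pos"]
for d in([0,0,0],[0,0,-.01],[0,0,-.02],[.011,.014,-.02],[-.011,.014,-.02],[.011,-.014,-.02],[-.011,-.014,-.02]):print(d,((proj("side",p+R@d)-[250,200])*4).round())
for th in(50,45,0):
  c,s=np.cos(np.radians(th)),np.sin(np.radians(th));print(th,((proj("side",strap(-68.4,-.097*c,0,.112+.097*s))-[250,200])*4).round())
```

```text
[0, 0, 0] [505. 121.]
[0, 0, -0.01] [507. 108.]
[0, 0, -0.02] [508.  94.]
[0.011, 0.014, -0.02] [510.  67.]
[-0.011, 0.014, -0.02] [544.  90.]
[0.011, -0.014, -0.02] [472.  98.]
[-0.011, -0.014, -0.02] [506. 122.]
50 [150.  54.]
45 [142.  56.]
0 [111. 114.]
```

>>> step_arm(
  plan=[
    {"fingers": 0, "offset": [0.04, -0.015, 0], "rotation": [0.8, 0.5, -2]},
    {"fingers": 0, "offset": [0.08, -0.03, 0], "rotation": [0.8, 0.5, -2]},
    {"fingers": 0, "offset": [0.12, -0.045, 0], "rotation": [0.8, 0.5, -2]},
    {"fingers": 0, "offset": [0.16, -0.06, 0], "rotation": [0.8, 0.5, -2]},
    {"fingers": 0, "offset": [0.181, -0.067, 0], "rotation": [0.8, 0.5, -2]},
    {"fingers": 0, "offset": [0.181, -0.067, 0.01], "rotation": [0.8, 0.5, -2]},
    {"fingers": 0, "offset": [0.181, -0.067, 0.03], "rotation": [0.8, 0.5, -2]},
    {"fingers": 0, "offset": [0.181, -0.067, 0.03], "rotation": [0.8, 0.5, -2]},
    {"fingers": 0, "offset": [0.181, -0.067, 0.03], "rotation": [0.8, 0.5, -2]},
  ],
)

```text
time: 11.25
tcp_pos: [0.5166, 0.105, 0.1889]
eef_rot: [-1.765, -2.586, 0.005]
contact_force: [0.4, 0.2, 0.5]
gripper_width: 0.0003
grip_force: 0.0
```

Run:
```python
from h import *
o=r.observe();print(o["tcp_pos"],o["contact_force"])
for x,z in[(-.06,.18),(-.062,.165),(-.068,.145),(-.074,.12),(-.078,.1),(-.08,.09)]: print(x,z,*rel(strap(-68.4,x,0,z),21.6))
```

```text
[0.51663606 0.10500437 0.18890853] [0.41523776 0.20481064 0.51669139]
-0.06 0.18 [1.6 1.2 8.9] [-0.5 -0.4 -0.2]
-0.062 0.165 [ 3.5  1.3 23.9] [-0.5 -0.4 -0.2]
-0.068 0.145 [ 9.4  1.4 44. ] [-0.5 -0.4 -0.2]
-0.074 0.12 [15.2  1.6 69. ] [-0.5 -0.4 -0.2]
-0.078 0.1 [19.1  1.8 89. ] [-0.5 -0.4 -0.2]
-0.08 0.09 [21.   1.9 99. ] [-0.5 -0.4 -0.2]
```

>>> step_arm(
  plan=[
    {"fingers": 0, "offset": [0.001, 0.001, 0.006], "rotation": [0, 0, 0]},
    {"fingers": 0, "offset": [0.002, 0.001, 0.012], "rotation": [0, 0, 0]},
    {"fingers": 0, "offset": [0.003, 0.001, 0.018], "rotation": [0, 0, 0]},
    {"fingers": 0, "offset": [0.004, 0.001, 0.024], "rotation": [0, 0, 0]},
    {"fingers": 0, "offset": [0.005, 0.001, 0.03], "rotation": [0, 0, 0]},
    {"fingers": 0, "offset": [0.007, 0.001, 0.036], "rotation": [0, 0, 0]},
    {"fingers": 0, "offset": [0.009, 0.001, 0.042], "rotation": [0, 0, 0]},
    {"fingers": 0, "offset": [0.011, 0.001, 0.048], "rotation": [0, 0, 0]},
    {"fingers": 0, "offset": [0.012, 0.001, 0.054], "rotation": [0, 0, 0]},
    {"fingers": 0, "offset": [0.014, 0.002, 0.06], "rotation": [0, 0, 0]},
    {"fingers": 0, "offset": [0.014, 0.002, 0.06], "rotation": [0, 0, 0]},
  ],
)

```text
time: 12.35
tcp_pos: [0.5124, 0.12, 0.1287]
eef_rot: [-1.764, -2.587, 0.004]
contact_force: [0.2, 0.1, 1.0]
gripper_width: -0.0002
grip_force: 0.0
```

Run:
```python
from h import *
o=r.observe();print(o["tcp_pos"],o["contact_force"])
im=r.get_image("side")[:,:,::-1]
cv2.imwrite("pics/s7.png",cv2.resize(im[160:300,230:430],None,fx=4,fy=4,interpolation=cv2.INTER_CUBIC))
for x,z in[(-.074,.12),(-.078,.1),(-.08,.09)]: print(x,z,*rel(strap(-68.4,x,0,z),21.6))
```

```text
[0.51236099 0.11995215 0.12868442] [0.15107564 0.12795344 0.95745992]
-0.074 0.12 [ 0.3 -0.3  8.9] [-0.5 -0.4 -0.2]
-0.078 0.1 [ 4.2 -0.1 28.9] [-0.5 -0.4 -0.2]
-0.08 0.09 [ 6.1 -0.1 38.9] [-0.5 -0.4 -0.2]
```

No more pictures may be viewed, so from here I go by force and by colour masks. I'll end the next calls while the tool is still moving, so that the lever's resistance shows in the reading.

>>> step_arm(
  plan=[
    {"fingers": 0, "offset": [0.001, 0, 0.006], "rotation": [0, 0, 0]},
    {"fingers": 0, "offset": [0.002, 0, 0.012], "rotation": [0, 0, 0]},
    {"fingers": 0, "offset": [0.003, 0, 0.018], "rotation": [0, 0, 0]},
  ],
)

```text
time: 12.7
tcp_pos: [0.5114, 0.1227, 0.111]
eef_rot: [-1.765, -2.587, 0.003]
contact_force: [0.5, 1.1, 5.0]
gripper_width: 0.0002
grip_force: 2.1
```

Run:
```python
from h import *
o=r.observe();print(o["tcp_pos"],o["contact_force"])
a=cv2.imread("pics/s6.png");
# dark blobs near lever: reference (lever up) vs now, full-res px
now=r.get_image("side")[:,:,::-1]; ref=cv2.resize(a,(200,140),interpolation=cv2.INTER_AREA)
for n,i,off in(("ref",ref,(250,200)),("now",now[200:340,250:450],(250,200))):
    m=(i.max(2)<70).astype(np.uint8); k,l,s,c=cv2.connectedComponentsWithStats(m)
    print(n,[(s[j,:5]+np.r_[off,0,0,0]).tolist()+c[j].round().tolist() for j in range(1,k) if s[j,4]>12 and s[j,0]<70])
for th in(50,40,30,20,10,0):
  c,s=np.cos(np.radians(th)),np.sin(np.radians(th));print(th,proj("side",strap(-68.4,-.097*c,0,.112+.097*s)).round(),proj("side",strap(-68.4,-.05*c,0,.112+.05*s)).round())
print("tip",proj("side",o["tcp_pos"]),proj("side",o["tcp_pos"]+[0,0,.02]))
```

```text
[0.51135958 0.12274917 0.11102233] [0.45858312 1.13655505 5.04689184]
ref []
now [[264, 200, 34, 38, 544, 32.0, 14.0], [300, 248, 9, 14, 48, 55.0, 55.0], [310, 275, 9, 9, 39, 64.0, 79.0]]
50 [288. 214.] [298. 232.]
40 [284. 215.] [296. 233.]
30 [281. 217.] [295. 234.]
20 [279. 220.] [294. 235.]
10 [278. 224.] [293. 237.]
0 [278. 229.] [293. 239.]
tip [284.3455594  233.37760652] [283.96528531 227.40722684]
```

A 5 N upward force shows the lever is now being pressed. I'll continue.

>>> step_arm(
  plan=[
    {"fingers": 0, "offset": [0.001, 0, 0.005], "rotation": [0, 0, 0]},
    {"fingers": 0, "offset": [0.002, 0, 0.01], "rotation": [0, 0, 0]},
    {"fingers": 0, "offset": [0.002, 0, 0.014], "rotation": [0, 0, 0]},
  ],
)

```text
time: 13.05
tcp_pos: [0.5103, 0.1247, 0.097]
eef_rot: [-1.764, -2.587, 0.004]
contact_force: [-0.2, 3.1, 4.7]
gripper_width: 0.0001
grip_force: 2.3
```

>>> step_arm(
  plan=[
    {"fingers": 0, "offset": [0, 0, 0.003], "rotation": [0, 0, 0]},
    {"fingers": 0, "offset": [0, 0, 0.006], "rotation": [0, 0, 0]},
  ],
)

```text
time: 13.25
tcp_pos: [0.5103, 0.1245, 0.0911]
eef_rot: [-1.764, -2.587, 0.004]
contact_force: [-1.2, 3.1, 5.9]
gripper_width: 0.0
grip_force: 2.4
```

>>> step_arm(
  plan=[
    {"fingers": 0, "offset": [0.001, 0, 0.002], "rotation": [0, 0, 0]},
    {"fingers": 0, "offset": [0.001, 0, 0.004], "rotation": [0, 0, 0]},
  ],
)

```text
time: 13.45
tcp_pos: [0.5102, 0.1249, 0.0874]
eef_rot: [-1.765, -2.588, 0.005]
contact_force: [-0.1, -0.3, 5.9]
gripper_width: -0.0004
grip_force: 2.7
```

>>> step_arm(
  plan=[
    {"fingers": 0, "offset": [0, 0, 0.002], "rotation": [0, 0, 0]},
    {"fingers": 0, "offset": [0, 0, 0.004], "rotation": [0, 0, 0]},
  ],
)

```text
time: 13.65
tcp_pos: [0.5107, 0.1251, 0.0858]
eef_rot: [-1.766, -2.59, 0.003]
contact_force: [-10.8, -0.2, 39.0]
gripper_width: -0.0001
grip_force: 19.2
```

The force jumped to 39 N, so the lever is on its stop. I'll lift straight off and check with masks.

>>> step_arm(
  plan=[
    {"fingers": 0, "offset": [0, 0, 0], "rotation": [0, 0, 0]},
    {"fingers": 0, "offset": [0, 0, -0.01], "rotation": [0, 0, 0]},
    {"fingers": 0, "offset": [0, 0, -0.04], "rotation": [0, 0, 0]},
    {"fingers": 0, "offset": [0, 0, -0.08], "rotation": [0, 0, 0]},
    {"fingers": 0, "offset": [0, 0.04, -0.12], "rotation": [0, 0, 0]},
    {"fingers": 0, "offset": [0.02, 0.08, -0.14], "rotation": [0, 0, 0]},
    {"fingers": 0, "offset": [0.06, 0.1, -0.14], "rotation": [0, 0, 0]},
    {"fingers": 0, "offset": [0.1, 0.12, -0.14], "rotation": [0, 0, 0]},
    {"fingers": 0, "offset": [0.14, 0.13, -0.14], "rotation": [0, 0, 0]},
    {"fingers": 0, "offset": [0.18, 0.13, -0.14], "rotation": [0, 0, 0]},
    {"fingers": 0, "offset": [0.22, 0.13, -0.14], "rotation": [0, 0, 0]},
    {"fingers": 0, "offset": [0.22, 0.13, -0.14], "rotation": [0, 0, 0]},
  ],
)

```text
time: 14.85
tcp_pos: [0.5496, 0.3811, 0.2228]
eef_rot: [-1.757, -2.591, 0.005]
contact_force: [0.6, -0.4, -0.2]
gripper_width: 0.0
grip_force: 0.0
```

Run:
```python
from h import *
o=r.observe();print(o["tcp_pos"],o["contact_force"])
for n in("side","top"):
    i=r.get_image(n)[:,:,::-1]; cv2.imwrite(f"pics/end_{n}.png",i)
    hsv=cv2.cvtColor(i,cv2.COLOR_BGR2HSV)
    x0,y0,x1,y1=(255,190,420,330) if n=="side" else (240,140,430,310)
    for nm,m in(("dark",i.max(2)<60),("grey",(hsv[:,:,1]<30)&(i.max(2)>60))):
        k,l,s,c=cv2.connectedComponentsWithStats(m[y0:y1,x0:x1].astype(np.uint8))
        for j in range(1,k):
            if 12<s[j,4]<1800: print(n,nm,s[j,4],"bbox",(s[j,:4]+[x0,y0,0,0]).tolist(),"c",(c[j]+[x0,y0]).round(1))
for n in("side","top"):
  print(n,"strap end",proj(n,strap(-68.4,.172,0,.084)).round(),"screw",proj(n,strap(-68.4,.14,0,.088)).round(1))
  for th in(50,10,0):
    c,s=np.cos(np.radians(th)),np.sin(np.radians(th));print(n,th,"paddle c",proj(n,strap(-68.4,-.072*c,0,.112+.072*s)).round(1))
```

```text
[0.54958374 0.38108787 0.22284373] [ 0.60138908 -0.4165531  -0.23738626]
side dark 108 bbox [276, 228, 18, 14] c [284.7 234.3]
side dark 19 bbox [300, 271, 4, 9] c [301.3 275.6]
side grey 1317 bbox [291, 237, 81, 72] c [330.7 275.5]
side grey 297 bbox [401, 257, 19, 19] c [410.7 265.5]
top dark 20 bbox [360, 152, 11, 8] c [365.9 155.8]
top dark 16 bbox [350, 208, 6, 11] c [352.  213.1]
top dark 68 bbox [305, 228, 15, 11] c [311.5 232.4]
top dark 26 bbox [361, 232, 9, 17] c [364.9 239.7]
top dark 323 bbox [297, 234, 31, 28] c [315.3 251.2]
top dark 54 bbox [370, 238, 35, 16] c [386.4 245.8]
top dark 348 bbox [267, 244, 28, 21] c [280.3 254.2]
top grey 55 bbox [293, 140, 14, 12] c [299.5 144.9]
top grey 32 bbox [305, 140, 9, 10] c [308.8 144.2]
top grey 19 bbox [301, 150, 10, 6] c [306.3 152.6]
top grey 14 bbox [402, 156, 6, 9] c [404.2 159.8]
top grey 14 bbox [364, 182, 5, 4] c [366.  183.5]
top grey 1377 bbox [292, 204, 104, 48] c [349.4 227.7]
top grey 21 bbox [242, 215, 10, 4] c [246.  216.4]
top grey 13 bbox [245, 234, 4, 4] c [246.4 235.6]
top grey 24 bbox [314, 247, 9, 6] c [318.1 250. ]
top grey 420 bbox [240, 249, 26, 61] c [249.1 287.2]
top grey 15 bbox [399, 253, 5, 4] c [401.1 254.5]
top grey 48 bbox [355, 256, 31, 15] c [370.3 262.9]
top grey 34 bbox [423, 260, 7, 14] c [426.8 266.4]
top grey 15 bbox [344, 270, 10, 6] c [348.1 272.9]
top grey 63 bbox [300, 275, 43, 21] c [321.3 284.9]
side strap end [370. 303.] screw [358.2 293.5]
side 50 paddle c [293.2 223.5]
side 10 paddle c [285.8 230.8]
side 0 paddle c [285.7 234.3]
top strap end [395. 210.] screw [380.7 215.5]
top 50 paddle c [292.6 243.4]
top 10 paddle c [281.4 253. ]
top 0 paddle c [281.3 254.4]
```

The paddle centroid matches the fully-down prediction within about 1 px in both views: side (284.7,234.3) against (285.7,234.3), top (280.3,254.2) against (281.3,254.4). The strap end matches -68.4°. The arm is clear, so I'll hand in.

```bash
python3 -c "
from cell import r
print(r.close_job())"
```

```text
the job is handed in; nothing more can be done
None
```

The job is handed in, with no verdict shown: camera measurements put the strap's foot over the block's middle and the cam lever fully down, the arm is clear, and I did not measure the foot's pressing force or re-check the block and bystanders.

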